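# Zero-check a coating gauge and hold it square on the marked spot of a sloping number plate

### The arm

A 6-joint arm with a two-finger parallel gripper is mounted at the origin on the work surface. World frame = base frame: x ahead of the robot, y to its left, z up, the work surface at z = 0. Lengths are in m, angles in rad, forces in N, time in s.
With the tool pointing down it reaches from about 0.4 to 0.825 m from the base axis. Payload 7 kg.
Tool frame: the origin (TCP) lies at the very end of the fingers, on their centre line; the grasp point (between the pads) lies 19 mm behind it (grip_depth is the distance from the TCP to the grasp point, in m); x points along the fingers, y is the direction in which the jaws open and shut, and the axes are right-handed (so a half turn about x gives the same grasp; the last joint's range is limited). The gripper opens to 88 mm and grips with 3 to 60 N. Pads are 19 mm wide; open, the fingers measure 130 mm over their backs; the gripper's body (78 mm by 193 mm) begins 47 mm behind the grasp point.
Start: joints at [-1.055, 0.359, 0.012, 0, -1.224, -0.288], TCP at [0.152, -0.658, 0.227] pointing down, gripper open.
Joint ranges: [-3.07, 3.07], [-1.43, 2.12], [-1.02, 1.25], [-3.03, 1.67], [-3.05, -0], [-3.03, 3.03]. Speed limits (rad/s): [2.39, 2.39, 3.01, 3.14, 3.14, 3.14].

### API

Orientations are given as a unit quaternion [x, y, z, w].
In Python, from bench import * gives the robot as it stands. The module is installed in compiled form; this text tells all that it offers.
- The arm moves only by the tool play_rows, never from a script. Its argument "moves" is a list of rows, each a list of 5 numbers: the shift along the world's x, y, z in m, then the turn about the world's z in degrees, then the finger opening in m, from 0 to 0.0876. A call has 1 to 10 rows; each row shifts and turns the commanded pose from where the row before left it; what a row does not reach is not made up. A row lasts 1/8 s, in which the tool goes at most 62.5 mm and 10.7 degrees, less where a joint would pass 70% of its speed; a pose out of reach is approached as far as the arm can. A call is refused whole if a number of a shift passes 0.0625 or a number of a turn 10.7, either way. A call with a gripper value outside its range is refused whole. The fingers move at their own pace and stop on an object; "newtons" is the grip in N (left out, the last holds). Time passes only in rows, so rows that do not move let the fingers close. It gives the time, the measured TCP pose, the force and the opening at its end, in the units of the state.
- observe(): the state, without advancing time (a new reading comes with each control period).
- grab_frame(name): name is "side" or "top" or "wrist"; returns a dict with "image" (384x512x3 uint8, red, green, blue), "mtx" (3x3 intrinsics, pixels), "distortion" ([k1, k2, p1, p2, k3] as OpenCV has them; the pictures are not rectified), "origin" and "orientation" of the camera in the world. Camera axes: x right, y up, looking along -z (the intrinsics and any distortion apply to the point x, -y, -z); pixel columns grow to the right and rows downward; lengths in m; the calibration is good to about 2 mm. A picture is of the moment at which its call begins. There is no depth.
- job_done(): hands the job in, once; it reports no verdict.
The state is a dict: "time": time; "q": joint angles; "joint_vel": joint speeds; "joint_torque": joint torques, N m; "eef_pos": TCP position; "ee_rot": TCP orientation; "force": force on the tool from outside, world axes, zero at the start; "wrist_torque": the same for the moment, N m; "grip_width": finger opening in m.
Only numpy, scipy, OpenCV 4.12 (cv2) and the standard library are available. Lean on these libraries where they do the work, as an engineer would, in place of code of your own. Each camera call takes 0.05 s, during which the arm holds its last target. There are 200 camera calls.

### The job

Take the orange coating gauge out of its black cradle and check its zero first: set its steel probe foot on the bare aluminium zero disc, with the gauge upright and the spring probe lightly pushed in, and keep it still there for a full second. Then set the foot inside the red ring on the number-plate blank, with the gauge square to the sloping plate and the probe about half-way in, never pressing hard. Finish holding it still in the gripper like that for the reading: do not let go or put it down; leave the plate's stand as it is set and the other things on the bench where they are.

Things in the scene. Friction and masses are not known exactly. Their poses are not given: they have to be found in the camera images.
- gauge: the coating gauge, loose, 0.15 to 0.21 kg, 120 mm long: an orange case 34 (x) x 26 (y) x 75 mm over an 18 mm round steel nose 35 mm long, with a 9 mm round spring probe below. Origin on its long axis at the end of the probe foot when the probe is fully out; z runs along the gauge from foot to case top, so it points up while it stands in the cradle. Case from z = 45 to 120 mm; the display is on its -x face
- gauge_grip (a point): a point on the gauge's long axis inside the orange case, 87.5 mm above the foot end and 32.5 mm below the case top: the place to grip, across the 26 mm width (gauge y)
- gauge_tip (a point): centre of the flat end of the probe foot (9 mm across); it moves with the probe; axes as the gauge
- gauge_probe (a joint): how far the spring probe is pushed into the gauge (m): 0 fully out, 0.008 at the stop. It pushes back with 1 N at the start, rising 0.5 N per mm to 5 N at the stop, beyond which it is rigid
- cradle: black plastic cradle, fixed, 78 x 72 x 60 mm, origin under its centre. The gauge's nose hangs in a 22 mm hole down its middle and the case's shoulder rests on its top, 60 mm above the bench; a rim around the case, 6 mm high, ends 66 mm above the bench. The gauge is drawn straight up at least 50 mm
- zero: the zero standard, fixed: a blue block 80 x 80 x 12 mm with a bare aluminium disc 44 mm across standing 4 mm above it; origin under its centre, on the bench
- zero_face (a point): centre of the top face of the aluminium disc, 16 mm above the bench, level
- stand: the tilting inspection stand, fixed: grey base 210 x 290 x 12 mm, 316 mm wide over its clamp knobs, origin under the base's centre. Its aluminium tray (170 mm up the slope, 250 mm wide) is hinged at the edge nearest the robot (base x = -85 mm, 30 mm above the bench) and clamped by friction in two side quadrants; it carries the white blank (150 x 240 mm, blue band at its +y end) held by a lip and two small clips; nothing on it stands higher than 120 mm above the bench
- stand_tray (a joint): slope of the tray and plate (rad): 0 level, growing as the far (+x) edge stands higher; set between about 0.22 and 0.45; stiffly clamped, not to be changed
- plate_spot (a point): centre of the red ring on the plate's face, 24 mm inside and 32 mm outside diameter, with a red dot in the middle (the two black rings are other spots, already measured). Its z axis is the plate's outward normal, which leans towards the robot; x runs up the slope, y along the plate. It lies 92 mm up the slope from the hinge and 50 mm to -y of the middle
- die_a: bystander: steel embossing die 75 x 45 x 57 mm with a blue wire handle, origin under its centre
- die_b: bystander: a second die, like the first
- marker: bystander: paint marker lying down, 130 mm long, 18 mm thick
- foil_roll: bystander: upright roll of black foil, 72 mm across, 60 mm high
- spray_can: bystander: spray can, 58 mm across, 170 mm high
- tea_mug: bystander: white mug, 76 mm across, 85 mm high
- mallet: bystander: rubber mallet lying down, about 285 mm long, 55 mm high
Mind the look-alikes: they are no part of the job. There is more than one size of the gauge; the one meant has the size given above.

How it is judged:
By the outcome, as a careful person would: the job done as asked, in the order asked, and still so for the second after the job is handed in, while the arm keeps its last pose, push and grip.
It also fails if it takes over 64 s, if anything falls off the work surface, if the arm or the gripper's body presses on something with over 40 N, if the wrist force passes 120 N, or if a joint passes its speed limit or range.

## Working session

There is one attempt and no reset: what is moved stays moved. The work goes in short steps, Python scripts to look and compute and a tool call to move; the robot and the scene stay as the last step left them, time stands still between calls to the robot, and variables do not carry over. Pictures are saved under pics/ and viewed, about 8 in all and at most 12, crops included, and the job is handed in when it is done.

Besides the shell and the picture viewer there is one more tool, called after "Call:" by a JSON object that holds its "fn" and its "kwargs", one argument or row to a line. play_rows: Moves the arm, as the interface text tells. Its arguments: {"type":"object","properties":{"moves":{"type":"array","items":{"type":"array","items":{"type":"number"}}},"newtons":{"type":"number"}},"required":["moves"]}

```bash
mkdir -p pics
cat > h.py <<'E'
from bench import *
import numpy as np, cv2, pickle
from scipy.spatial.transform import Rotation as R
def grab(n,f):
    d=grab_frame(n); cv2.imwrite('pics/'+f+'.png',d['image'][...,::-1]); pickle.dump(d,open('pics/'+f+'.pkl','wb')); return d
def load(f): return pickle.load(open('pics/'+f+'.pkl','rb'))
def ray(d,px):
    p=cv2.undistortPoints(np.array([[px]],float),np.array(d['mtx'],float),np.array(d['distortion'],float))[0,0]
    v=R.from_quat(d['orientation']).apply([p[0],-p[1],-1]); return np.array(d['origin'],float),v/np.linalg.norm(v)
def atz(d,px,z):
    o,v=ray(d,px); return o+v*(z-o[2])/v[2]
def proj(d,P):
    c=R.from_quat(d['orientation']).inv().apply(np.atleast_2d(P)-np.array(d['origin']))*[1,-1,-1]
    return cv2.projectPoints(c,np.zeros(3),np.zeros(3),np.array(d['mtx'],float),np.array(d['distortion'],float))[0][:,0]
def tri(a,b):
    (o1,v1),(o2,v2)=a,b
    A=np.array([v1,-v2]).T; s=np.linalg.lstsq(A,o2-o1,rcond=None)[0]
    p,q=o1+v1*s[0],o2+v2*s[1]; return (p+q)/2,np.linalg.norm(p-q)
E
python3 - <<'E'
from h import *
s=observe(); print(s)
for n in ['side','top','wrist']:
    d=grab(n,n+'0'); print(n,d['origin'],np.array(d['mtx']).diagonal(),R.from_quat(d['orientation']).as_matrix()[:,2])
a,b=[cv2.imread(f'pics/{n}0.png') for n in ('top','side')]
E
```

```text
{'time': 0.0, 'q': array([-1.05490387e+00,  3.59380975e-01,  1.10474361e-02, -3.89023535e-04,
       -1.22409075e+00, -2.88064723e-01]), 'joint_vel': array([-0.00058278, -0.00128547, -0.00015124,  0.00119884,  0.00076446,
       -0.00154757]), 'joint_torque': array([ 6.10137395e-04, -5.82725322e+01,  2.93051791e+01,  6.99672371e+00,
        7.16711045e-03, -1.24096709e-04]), 'eef_pos': array([ 0.15230514, -0.65707939,  0.22561453]), 'ee_rot': array([-0.07974832,  0.70263516,  0.0809089 ,  0.7024228 ]), 'force': array([-0.6675744 ,  0.57314325, -0.02649821]), 'wrist_torque': array([ 0.0019417 , -0.01395528,  0.01527051]), 'grip_width': 0.08759547957512291}
side [-0.10219708  0.93529008  0.7369488 ] [408.31135007 408.31135007   1.        ] [-0.49434306  0.71614072  0.49271433]
top [ 0.35228826 -0.00211292  1.8770314 ] [434.15482669 434.15482669   1.        ] [-0.12501562  0.01483766  0.99204382]
wrist [ 0.0791442  -0.67530007  0.38469186] [325.21575903 325.21575903   1.        ] [-0.27254645 -0.0638324   0.96002284]
```

View pics/top0.png

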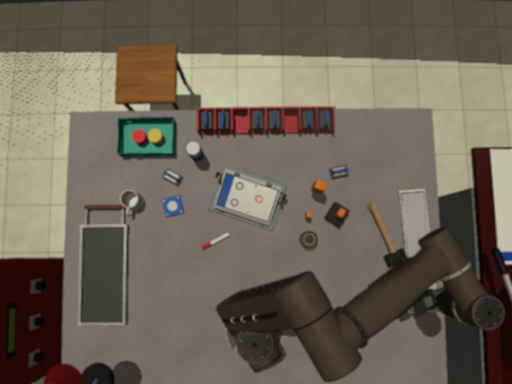

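View pics/side0.png

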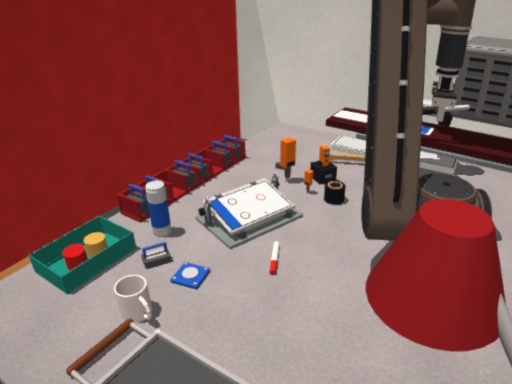

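Run:
```python
from h import *
im=cv2.imread('pics/top0.png')
a=cv2.resize(im[160:236,205:295],(540,456),interpolation=cv2.INTER_CUBIC)  # x6
b=cv2.resize(im[198:230,320:352],(256,256),interpolation=cv2.INTER_CUBIC) # x8
c=cv2.resize(im[190:222,157:189],(256,256),interpolation=cv2.INTER_CUBIC)
out=np.zeros((512,800,3),np.uint8); out[:456,:540]=a; out[:256,542:798]=b; out[256:,542:798]=c
cv2.imwrite('pics/comp.png',out)
d=load('top0')
for n,p,z in [('zero',(173,206),.016),('gauge',(341,213),.135),('stand',(248,198),.05),('cradle',(338,214),.066)]: print(n,atz(d,p,z))
```

```text
zero [0.52844769 0.3430217  0.016     ]
gauge [ 0.47975659 -0.35630259  0.135     ]
stand [0.55514464 0.0194594  0.05      ]
cradle [ 0.48078949 -0.35749373  0.066     ]
```

View pics/comp.png

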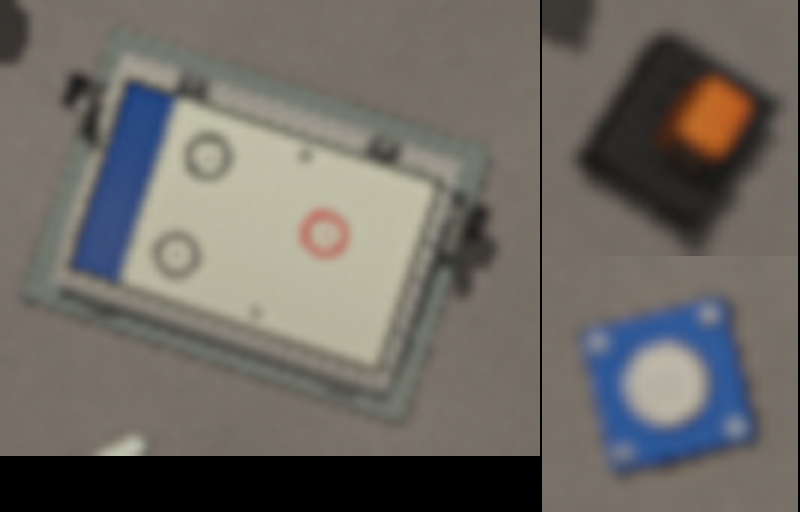

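Call:
{"fn": "play_rows", "kwargs": {
  "moves": [
    [0.02,0.02,0.01,0,0.0876],
    [0.04,0.04,0.01,0,0.0876],
    [0.04,0.04,0.01,0,0.0876],
    [0.04,0.04,0.01,0,0.0876],
    [0.04,0.04,0,0,0.0876],
    [0.04,0.04,0,0,0.0876],
    [0.04,0.04,0,0,0.0876],
    [0.02,0.02,0,0,0.0876],
    [0,0,0,0,0.0876]
  ]
}}

```text
time: 1.27
eef_pos: [0.4336, -0.376, 0.2663]
ee_rot: [-0.081, 0.702, 0.082, 0.702]
force: [-0.1, -0.4, 0.1]
grip_width: 0.0874
```

Run:
```python
from h import *
s=observe(); print(s['time'],s['eef_pos'],R.from_quat(s['ee_rot']).as_matrix().round(3),s['force'])
d=grab('wrist','w1')
im=cv2.imread('pics/w1.png'); cv2.imwrite('pics/w1b.png',cv2.resize(im,(768,576),interpolation=cv2.INTER_CUBIC))
t=load('top0')
c=[atz(t,((u+.5)/6-.5+205,(v+.5)/6-.5+160),.012) for u,v in [(112,30),(490,147),(405,425),(25,300)]]
print(np.array(c).round(4),'center',np.mean(c,0))
yv=(c[0]-c[1]+c[3]-c[2]); xv=(c[0]-c[3]+c[1]-c[2]); print('yaw',np.degrees(np.arctan2(-yv[0],yv[1])),np.degrees(np.arctan2(xv[1],xv[0])))
yaw=(np.arctan2(-yv[0],yv[1])+np.arctan2(xv[1],xv[0]))/2; C=np.mean(c,0)
print(np.linalg.norm(yv)/2,np.linalg.norm(xv)/2)
zc=((665-542+.5)/8-.5+157,(383-256+.5)/8-.5+190); print('zero',atz(t,zc,.016))
rp=((325+.5)/6-.5+205,(234+.5)/6-.5+160)
for th in np.arange(.22,.46,.04):
    P=C*[1,1,0]+R.from_euler('z',yaw).apply([-.085+.092*np.cos(th),-.05,.03+.092*np.sin(th)]); print(th.round(2),P.round(4),proj(t,P),rp)
```

```text
1.275 [ 0.43362075 -0.37604418  0.26629224] [[-0.    -0.229  0.974]
 [ 0.     0.974  0.229]
 [-1.     0.    -0.   ]] [-0.12818454 -0.42645798  0.13094855]
[[ 0.7074  0.1262  0.012 ]
 [ 0.618  -0.1469  0.012 ]
 [ 0.4182 -0.0817  0.012 ]
 [ 0.5114  0.1894  0.012 ]] center [0.56375745 0.02178141 0.012     ]
yaw -18.545200553409018 -17.97746211687141
0.2870157792772287 0.2080518491607127
zero [0.53093563 0.34763074 0.016     ]
0.22 [ 0.5526 -0.0272  0.0501] [[259.0301426  198.44455968]] (258.75, 198.58333333333334)
0.26 [ 0.5518 -0.0269  0.0537] [[258.97839479 198.54846999]] (258.75, 198.58333333333334)
0.3 [ 0.5508 -0.0266  0.0572] [[258.91622727 198.68575348]] (258.75, 198.58333333333334)
0.34 [ 0.5497 -0.0262  0.0607] [[258.84368004 198.8563835 ]] (258.75, 198.58333333333334)
0.38 [ 0.5485 -0.0258  0.0641] [[258.76081143 199.06027578]] (258.75, 198.58333333333334)
0.42 [ 0.5471 -0.0254  0.0675] [[258.66769839 199.29728724]] (258.75, 198.58333333333334)
```

View pics/w1b.png

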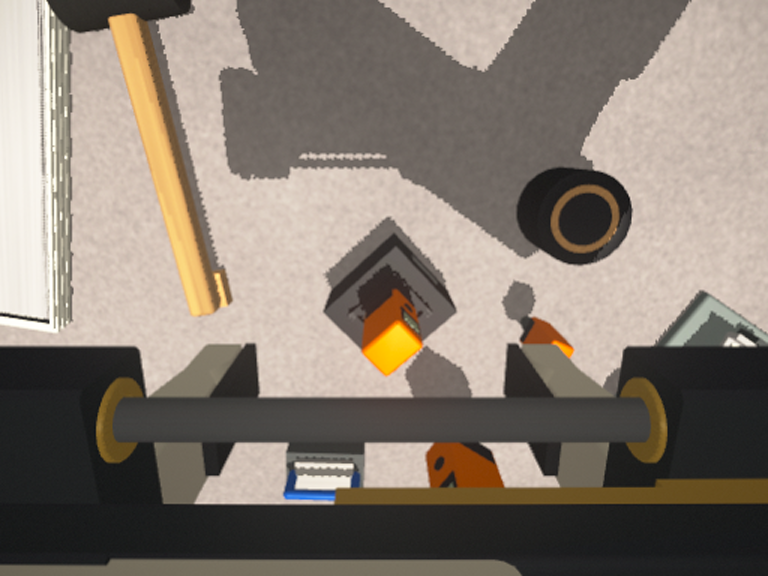

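Run:
```python
from h import *
d=load('w1'); im=d['image'].astype(int)
m=((im[...,0]>225)&(im[...,1]>120)&(im[...,2]<120)).astype(np.uint8); m[:200]=0; m[260:]=0; m[:,300:]=0
n,l,st,ce=cv2.connectedComponentsWithStats(m); k=1+np.argmax(st[1:,4]); print(st[k],ce[k])
cs=cv2.findContours((l==k).astype(np.uint8),cv2.RETR_EXTERNAL,cv2.CHAIN_APPROX_NONE)[0][0][:,0]
P=np.array([atz(d,p,.135)[:2] for p in cs.astype(float)])
r=cv2.minAreaRect((P*1000).astype(np.float32)); print(r, cv2.boxPoints(r))
from h import tri
print('side/top check mean', P.mean(0))
```

```text
[241 215  41  36 772] [261.15414508 232.48834197]
((480.8503723144531, -358.7906799316406), (24.063018798828125, 32.69260025024414), 55.79072952270508) [[ 460.56784 -359.55045]
 [ 487.60428 -377.93076]
 [ 501.1329  -358.0309 ]
 [ 474.09647 -339.6506 ]]
side/top check mean [ 0.4810624  -0.35879949]
```

Call:
{"fn": "play_rows", "kwargs": {
  "moves": [
    [0.01,0.004,0,-9.5,0.065],
    [0.012,0.004,0,-9.5,0.065],
    [0.012,0.004,0,-9.5,0.065],
    [0.01,0.004,-0.01,-9.5,0.065],
    [0.003,0.001,-0.02,-9.4,0.065],
    [0,0,-0.03,0,0.065],
    [0,0,-0.02,0,0.065],
    [0,0,0,0,0.065]
  ]
}}

```text
time: 2.33
eef_pos: [0.4777, -0.361, 0.1849]
ee_rot: [0.209, 0.677, -0.209, 0.674]
force: [0.5, -0.3, 1.3]
grip_width: 0.0648
```

Run:
```python
from h import *
s=observe(); print(s['time'],s['eef_pos'],np.degrees(np.arctan2(-R.from_quat(s['ee_rot']).as_matrix()[0,1],R.from_quat(s['ee_rot']).as_matrix()[1,1])))
d=grab('wrist','w2'); im=cv2.imread('pics/w2.png')
hs=d['image'].astype(int)
m=((hs[...,0]>225)&(hs[...,1]>120)&(hs[...,2]<120)).astype(np.uint8)
n,l,st,ce=cv2.connectedComponentsWithStats(m); k=1+np.argmax(st[1:,4]); print(st[k],ce[k])
cs=cv2.findContours((l==k).astype(np.uint8),cv2.RETR_EXTERNAL,cv2.CHAIN_APPROX_NONE)[0][0][:,0]
P=np.array([atz(d,p,.135)[:2] for p in cs.astype(float)])
r=cv2.minAreaRect((P*1000).astype(np.float32)); print(r)
cv2.imwrite('pics/w2b.png',cv2.resize(im,(768,576),interpolation=cv2.INTER_CUBIC))
```

```text
2.325 [ 0.47766451 -0.36095903  0.18490949] -34.42874444902242
[242 191  16  27 350] [249.48       203.49428571]
((471.34033203125, -360.7055969238281), (9.882767677307129, 18.672382354736328), 58.209346771240234)
```

View pics/w2b.png

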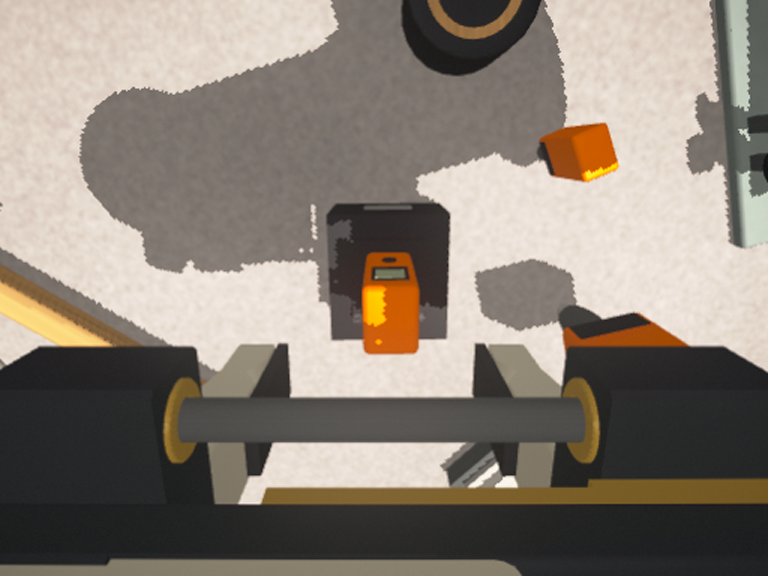

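Run:
```python
from h import *
d=load('w2'); print(proj(d,[[.481,-.359,.135],[.481,-.359,.06]])*1.5)
t,s=load('top0'),load('side0')
out=np.zeros((400,800,3),np.uint8)
out[:,:400]=cv2.resize(cv2.imread('pics/top0.png')[170:202,304:336],(400,400),interpolation=cv2.INTER_CUBIC)
out[:,400:]=cv2.resize(cv2.imread('pics/side0.png')[130:190,265:325],(400,400),interpolation=cv2.INTER_CUBIC)
cv2.imwrite('pics/bg.png',out)
for p in [(320,186),(319,183)]:
  print(tri(ray(t,p),ray(s,(288,140))))
# 'is orange' box corners in tool frame from w2: left visible corner at (565,325)/1.5
e=observe(); M=R.from_quat(e['ee_rot']).as_matrix()
for z in (.1,.13,.16,.19):
  P=atz(d,(565/1.5,325/1.5),z); print(z,P,(P-e['eef_pos'])@M)
```

```text
[[389.82408427 320.74696634]
 [387.83710665 278.20206215]]
(array([ 0.58661519, -0.2689137 ,  0.16946421]), np.float64(0.0010051137834085457))
(array([ 0.59338488, -0.26832286,  0.16867391]), np.float64(0.01135171737154576))
0.1 [ 0.54657695 -0.29000132  0.1       ] [0.08626776 0.09733306 0.01593649]
0.13 [ 0.53056703 -0.29358336  0.13      ] [0.05628942 0.08531157 0.00471459]
0.16 [ 0.51455712 -0.29716541  0.16      ] [ 0.02631107  0.07329007 -0.00650731]
0.19 [ 0.4985472  -0.30074746  0.19      ] [-0.00366727  0.06126858 -0.01772921]
```

View pics/bg.png

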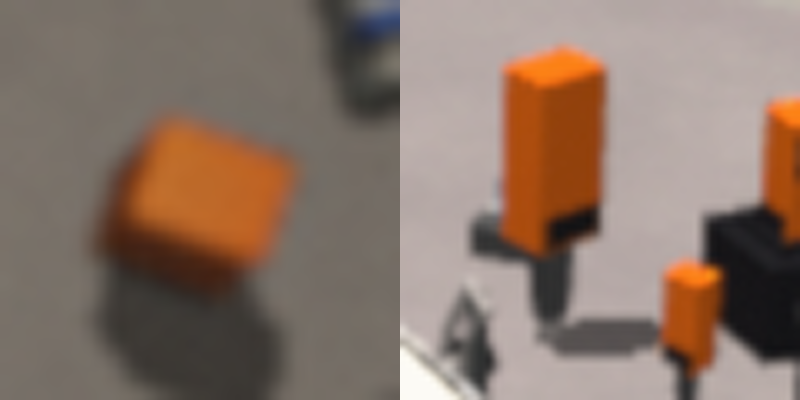

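Call:
{"fn": "play_rows", "kwargs": {
  "moves": [
    [0,0,-0.02,0,0.065],
    [0,0,-0.03,0,0.065],
    [0,0,-0.02,0,0.065],
    [0,0,0,0,0.065],
    [0,0,0,0,0.065]
  ]
}}

```text
time: 3.0
eef_pos: [0.4802, -0.3613, 0.1182]
ee_rot: [0.209, 0.675, -0.209, 0.676]
force: [-0.3, -0.5, 0.5]
grip_width: 0.065
```

Call:
{"fn": "play_rows", "kwargs": {
  "moves": [
    [0.001,0.002,-0.02,0,0.065],
    [0,0,-0.015,0,0.065],
    [0,0,0,0,0.065],
    [0,0,0,0,0.03],
    [0,0,0,0,0.02],
    [0,0,0,0,0.015],
    [0,0,0,0,0.015],
    [0,0,0,0,0.015],
    [0,0,0,0,0.015]
  ],
  "newtons": 25
}}

```text
time: 4.12
eef_pos: [0.4805, -0.3586, 0.0817]
ee_rot: [0.209, 0.676, -0.209, 0.676]
force: [0.8, -0.2, 1.3]
grip_width: 0.0256
```

Call:
{"fn": "play_rows", "kwargs": {
  "moves": [
    [0,0,0.02,0,0.015],
    [0,0,0.03,0,0.015],
    [0,0,0.04,0,0.015],
    [0,0,0.04,0,0.015],
    [0,0,0.03,0,0.015],
    [0,0.02,0.01,0,0.015],
    [0,0.04,0,4,0.015],
    [0,0.05,0,4,0.015],
    [0,0.05,0,4,0.015],
    [0,0.05,0,4,0.015]
  ]
}}

```text
time: 5.38
eef_pos: [0.4792, -0.1463, 0.2504]
ee_rot: [0.112, 0.699, -0.112, 0.698]
force: [0.7, 0.3, -2.0]
grip_width: 0.0261
```

Call:
{"fn": "play_rows", "kwargs": {
  "moves": [
    [0.005,0.05,0,0,0.015],
    [0.005,0.05,0,0,0.015],
    [0.005,0.05,0,0,0.015],
    [0.005,0.05,0,0,0.015],
    [0.005,0.05,0,0,0.015],
    [0.005,0.05,0,0,0.015],
    [0.005,0.05,0,0,0.015],
    [0.005,0.05,0,0,0.015],
    [0.005,0.05,0,0,0.015],
    [0.005,0.03,0,0,0.015]
  ]
}}

```text
time: 6.62
eef_pos: [0.5288, 0.3338, 0.2498]
ee_rot: [0.112, 0.699, -0.113, 0.697]
force: [-0.3, -1.4, -1.5]
grip_width: 0.0259
```

Call:
{"fn": "play_rows", "kwargs": {
  "moves": [
    [0,0.016,-0.03,0,0.015],
    [0,0,-0.05,0,0.015],
    [0,0,-0.03,0,0.015],
    [0,0,0,0,0.015],
    [0,0,0,0,0.015],
    [0,0,0,0,0.015]
  ]
}}

```text
time: 7.38
eef_pos: [0.531, 0.3482, 0.1433]
ee_rot: [0.113, 0.698, -0.112, 0.699]
force: [0.3, 0.4, -1.5]
grip_width: 0.0259
```

Run:
```python
from h import *
s=observe(); print(s['time'],s['eef_pos'],s['q'],s['force'],s['wrist_torque'])
w=grab('wrist','w3'); d=grab('side','s3'); d=grab('top','t3')
P=s['eef_pos']-[0,0,.0667]
print('foot',P,proj(d,P),proj(load('s3'),P),'expected zero in top',proj(d,[.531,.348,.016]),proj(load('s3'),[.531,.348,.016]))
out=np.zeros((576,800,3),np.uint8)
out[:400,:400]=cv2.resize(cv2.imread('pics/s3.png')[205:305,145:245],(400,400),interpolation=cv2.INTER_CUBIC)
out[:400,400:]=cv2.resize(cv2.imread('pics/w3.png')[100:356,128:384],(400,400),interpolation=cv2.INTER_CUBIC)
cv2.imwrite('pics/c3.png',out[:400])
```

```text
7.375 [0.53095257 0.34821253 0.14334807] [ 8.87464016e-01  3.54101392e-01 -1.94415257e-01  2.63239626e-04
 -1.01951933e+00 -2.77847207e+00] [ 0.31717487  0.35571601 -1.51863096] [-0.01499801 -0.02453384 -0.01231828]
foot [0.53095257 0.34821253 0.07664807] [[169.08381009 204.07724812]] [[186.04614927 254.60195459]] expected zero in top [[171.85209136 205.42367061]] [[188.47959135 272.44759169]]
```

View pics/c3.png

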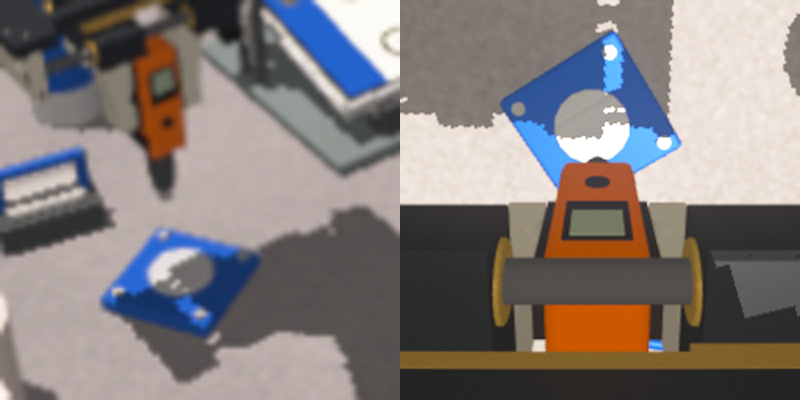

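Run:
```python
from h import *
w=load('w3'); s=load('s3')
print(atz(w,(592-400)*.64+128-.2 and ((592-400)*.64+128-.2,127*.64+100-.2),.016), atz(s,(190,272.5),.016))
f=np.array([.53095,.34821,.07665])
for z in (0,.045,.12): print((proj(s,f+[0,0,z])-[145,205])*4,(proj(w,f+[0,0,z])-[128,100])/.64+[400,0])
```

```text
[0.52847426 0.34532734 0.016     ] [0.52742845 0.34589423 0.016     ]
[[164.18984414 198.40479855]] [[598.1751406  162.04134612]]
[[156.78265467 142.46713383]] [[598.67366107 199.23622551]]
[[143.83255841  43.49891894]] [[600.28310601 319.36936425]]
```

Call:
{"fn": "play_rows", "kwargs": {
  "moves": [
    [-0.002,-0.002,-0.02,0,0.015],
    [0,0,-0.02,0,0.015],
    [0,0,-0.012,0,0.015],
    [0,0,-0.006,0,0.015],
    [0,0,0,0,0.015],
    [0,0,0,0,0.015]
  ]
}}

```text
time: 8.28
eef_pos: [0.5288, 0.3458, 0.0842]
ee_rot: [0.113, 0.698, -0.112, 0.698]
force: [0.0, 0.1, -1.5]
grip_width: 0.0258
```

Call:
{"fn": "play_rows", "kwargs": {
  "moves": [
    [0,0,-0.002,0,0.015],
    [0,0,0,0,0.015],
    [0,0,0,0,0.015]
  ]
}}

```text
time: 8.65
eef_pos: [0.5288, 0.3458, 0.082]
ee_rot: [0.113, 0.698, -0.112, 0.698]
force: [0.5, 0.7, -0.0]
grip_width: 0.0254
```

Call:
{"fn": "play_rows", "kwargs": {
  "moves": [
    [0,0,-0.002,0,0.015],
    [0,0,0,0,0.015],
    [0,0,0,0,0.015]
  ]
}}

```text
time: 9.02
eef_pos: [0.5287, 0.3458, 0.0798]
ee_rot: [0.113, 0.698, -0.112, 0.698]
force: [1.8, 2.0, 0.7]
grip_width: 0.026
```

Call:
{"fn": "play_rows", "kwargs": {
  "moves": [
    [0,0,0,0,0.015],
    [0,0,0,0,0.015],
    [0,0,0,0,0.015],
    [0,0,0,0,0.015],
    [0,0,0,0,0.015],
    [0,0,0,0,0.015],
    [0,0,0,0,0.015],
    [0,0,0,0,0.015],
    [0,0,0,0,0.015],
    [0,0,0,0,0.015]
  ]
}}

```text
time: 10.28
eef_pos: [0.5284, 0.3454, 0.0796]
ee_rot: [0.113, 0.698, -0.113, 0.698]
force: [1.5, 1.6, 0.6]
grip_width: 0.026
```

Run:
```python
from h import *
F=[]
for i in range(10):
    d=grab('side','s4'); s=observe(); F.append(np.r_[s['force'],s['wrist_torque'],s['eef_pos']])
print(np.mean(F,0).round(4),np.std(F,0).round(4),s['time'])
o=cv2.resize(cv2.imread('pics/s4.png')[190:310,125:265],(770,660)[::1],interpolation=cv2.INTER_CUBIC)
cv2.imwrite('pics/s4b.png',cv2.resize(o,(700,600)))
```

```text
[ 1.3599  1.4536  1.1914  0.5532 -0.6067  0.0114  0.5284  0.3454  0.0796] [0.622  0.3026 0.5083 0.0391 0.0366 0.0126 0.     0.     0.    ] 10.775
```

View pics/s4b.png

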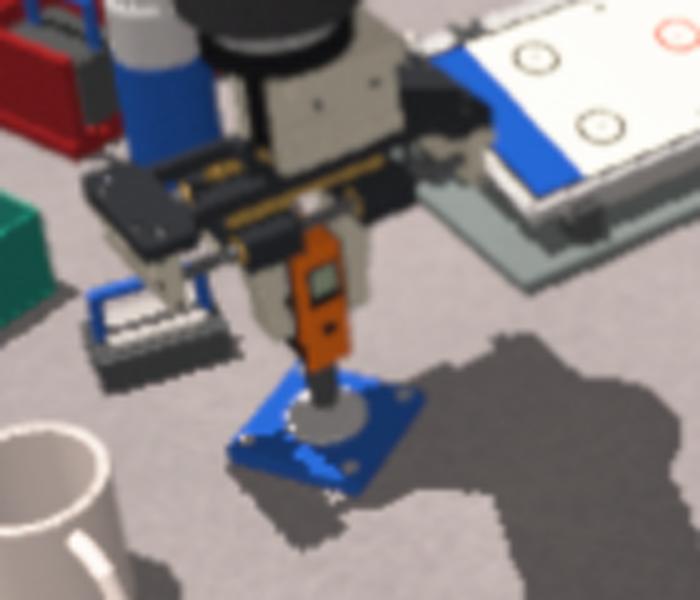

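Call:
{"fn": "play_rows", "kwargs": {
  "moves": [
    [0,0,0.01,0,0.015],
    [0,0,0.04,0,0.015],
    [0,0,0.06,0,0.015],
    [0.01,-0.03,0.06,0,0.015],
    [0.015,-0.05,0.04,0,0.015],
    [0.02,-0.06,0.01,0,0.015],
    [0.02,-0.06,0,0,0.015],
    [0.02,-0.06,0,0,0.015],
    [0.02,-0.06,0,0,0.015],
    [0,-0.02,0,0,0.015]
  ]
}}

```text
time: 12.02
eef_pos: [0.6302, 0.0104, 0.2919]
ee_rot: [0.114, 0.699, -0.114, 0.697]
force: [-0.4, -0.1, -2.0]
grip_width: 0.0263
```

Call:
{"fn": "play_rows", "kwargs": {
  "moves": [
    [0,0,0,0,0.015],
    [0,0,0,0,0.015]
  ]
}}

```text
time: 12.28
eef_pos: [0.6301, 0.0145, 0.2926]
ee_rot: [0.113, 0.698, -0.113, 0.698]
force: [-0.8, 0.3, -2.3]
grip_width: 0.0257
```

Run:
```python
from h import *
d=grab('wrist','w5'); s=observe(); print(s['time'],s['eef_pos'],s['force'],s['wrist_torque'])
cv2.imwrite('pics/w5b.png',cv2.resize(cv2.imread('pics/w5.png'),(768,576),interpolation=cv2.INTER_CUBIC))
```

```text
12.325 [0.63023232 0.01488505 0.29266854] [-0.7808629   0.82964171 -1.56157834] [-0.00254622 -0.04074587 -0.04930901]
```

View pics/w5b.png

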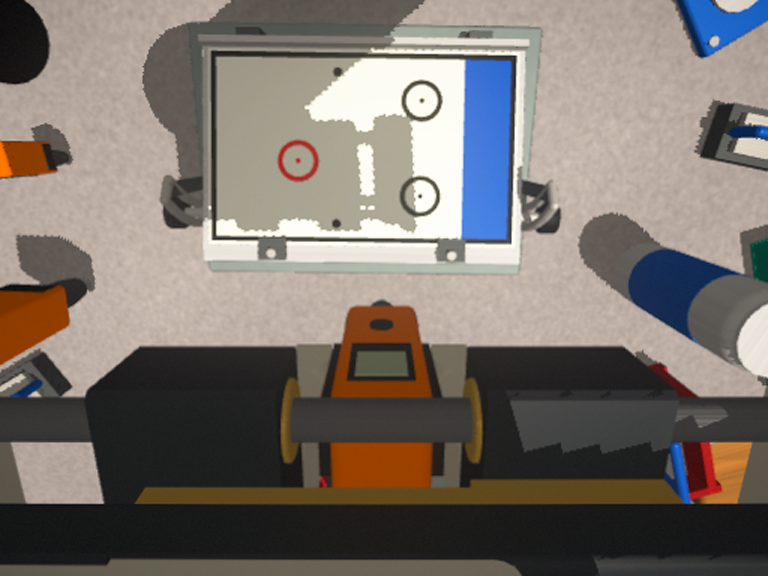

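```bash
cat > fit.py <<'E'
from h import *
from scipy.optimize import least_squares
w,t,s=load('w5'),load('top0'),load('side0')
k=lambda p:(np.array(p,float)+.5)/1.5-.5
img=cv2.cvtColor(w['image'],cv2.COLOR_RGB2HSV); 
m=((img[...,0]<8)|(img[...,0]>172))&(img[...,1]>120); m[:90]=0;m[125:]=0;m[:,:180]=0;m[:,215:]=0
ys,xs=np.nonzero(m); ring=np.array([(xs.min()+xs.max())/2,(ys.min()+ys.max())/2]); print('ring',ring,ring*1.5)
tp=lambda u,v:((u+.5)/6-.5+205,(v+.5)/6-.5+160)
# (cam, pixel, kind, coords)
obs=[(w,ring,'p',(.092,-.05)),(t,tp(325,234),'p',(.092,-.05))]
for px,(a,b) in zip([(212,53),(516,58),(512,240),(213,238)],[(0,-.12),(0,.12),(.15,.12),(.15,-.12)]): obs.append((w,k(px),'b',(a,b)))
for px,(a,b) in zip([(192,25),(541,28)],[(-.105,-.145),(-.105,.145)]): obs.append((w,k(px),'g',(a,b)))
for px,(a,b) in zip([tp(112,30),tp(490,147),tp(405,425),tp(25,300)],[(.105,.145),(.105,-.145),(-.105,-.145),(-.105,.145)]): obs.append((t,px,'g',(a,b)))
def pt(q,kind,c):
    x,y,yaw,th,off,h=q
    if kind=='g': L=[c[0],c[1],.012]
    else:
        a=c[0]+(off if kind=='b' else 0)
        L=[-.085+a*np.cos(th)-h*np.sin(th),c[1],.03+a*np.sin(th)+h*np.cos(th)]
    return np.array([x,y,0])+R.from_euler('z',yaw).apply(L)
def res(q): return np.r_[np.concatenate([(proj(c,pt(q,kd,cc))[0]-px)*(1 if c is w else .8) for c,px,kd,cc in obs]),(q[5]-.004)/.003]
best=least_squares(res,[.564,.022,-.32,.33,.01,.004],loss='soft_l1')
q=best.x; print(q.round(4),np.degrees(q[2:4])); print(res(q).round(2))
J=best.jac; print('sd',np.sqrt(np.diag(np.linalg.inv(J.T@J))).round(4)*.7)
print('spot',pt(q,'p',(.092,-.05)), 'ray-based',atz(w,ring,pt(q,'p',(.092,-.05))[2]))
E
python3 fit.py
```

```text
ring [198. 107.] [297.  160.5]
[ 0.5644  0.02   -0.3293  0.2669  0.0023 -0.002 ] [-18.86816647  15.2896611 ]
[ 1.82  2.93  0.51 -0.09  0.42 -1.31 -0.62 -2.66  0.46  2.1  -0.89  1.55
 -3.74 -0.62  1.13 -0.27  0.54 -0.59  0.79  0.2   0.29  0.02 -0.33 -0.09
 -2.01]
sd [0.00056 0.00049 0.00336 0.02142 0.0014  0.00203]
spot [ 0.55226173 -0.02865637  0.05228931] ray-based [ 0.54841122 -0.02950487  0.05228931]
```

```bash
cat > fit2.py <<'E'
import re
src=open('fit.py').read().split('def pt')[0]
exec(src)
s4=load('s4'); sp=lambda u,v:((u+.5)/5-.5+125,(v+.5)/5-.5+190)
obs.append((s4,sp(678,35),'p',(.092,-.05)))
obs+=[(s4,sp(537,58),'k1',0),(w,k((420,196)),'k1',0),(t,tp(208,156),'k1',0),(s4,sp(602,126),'k2',0),(w,k((422,101)),'k2',0),(t,tp(176,254),'k2',0)]
cams={id(w):0,id(t):1,id(s4):2}
def pt(q,kind,c):
    x,y,yaw,th,off,h=q[:6]
    if kind=='g': L=[c[0],c[1],.012]
    else:
        if kind[0]=='k': i=6+2*(int(kind[1])-1); c=q[i:i+2]
        a=c[0]+(off if kind=='b' else 0)
        L=[-.085+a*np.cos(th)-h*np.sin(th),c[1],.03+a*np.sin(th)+h*np.cos(th)]
    return np.array([x,y,0])+R.from_euler('z',yaw).apply(L)
def res(q):
    o=q[10:19].reshape(3,3); r=[]
    for c,px,kd,cc in obs: r.append((proj(c,pt(q,kd,cc)-o[cams[id(c)]])[0]-px)/(1. if c is w else .5 if c is t else .7))
    return np.r_[np.concatenate(r),(q[5]-.0)/.003,q[10:]/.0015]
q0=np.r_[.564,.022,-.32,.3,.01,0,.12,.05,.06,.05,np.zeros(9)]
best=least_squares(res,q0,loss='soft_l1'); q=best.x
print(q[:10].round(4),np.degrees(q[2:4]),'offs',q[10:].reshape(3,3).round(4)); print(res(q)[:-10].reshape(-1,2).round(1).tolist())
J=best.jac; print('sd',np.sqrt(np.diag(np.linalg.inv(J.T@J))).round(4)[:6])
print('spot',pt(q,'p',(.092,-.05)))
E
python3 fit2.py
```

```text
ring [198. 107.] [297.  160.5]
[ 0.5639  0.0208 -0.3275  0.294   0.0047  0.0019  0.1189  0.0451  0.0439
  0.046 ] [-18.76302092  16.84455378] offs [[ 0.0005 -0.      0.0066]
 [-0.0006 -0.0009  0.0001]
 [ 0.0001  0.0009 -0.0011]]
[[2.2, 0.4], [0.3, 0.2], [1.3, -0.8], [-0.8, -2.5], [1.4, 1.3], [-1.0, 1.1], [-1.6, -0.2], [-0.2, -0.4], [0.4, -1.4], [1.1, 0.3], [0.1, -0.1], [-1.6, -0.1], [-0.0, 0.5], [-0.3, -0.3], [0.0, 0.0], [0.1, 0.3], [-0.3, 2.2], [-0.1, 0.7], [0.1, 0.8]]
sd [0.0012 0.0013 0.0039 0.0282 0.0015 0.0026]
spot [ 0.55014963 -0.02731587  0.05845085]
```

Call:
{"fn": "play_rows", "kwargs": {
  "moves": [
    [-0.01,0.02,-0.01,0,0.015],
    [-0.01,0.04,-0.02,0,0.015],
    [0,0.03,-0.01,0,0.015],
    [0,0,0,0,0.015],
    [0,0,0,0,0.015],
    [0,0,0,0,0.015]
  ]
}}

```text
time: 13.08
eef_pos: [0.6106, 0.1038, 0.253]
ee_rot: [0.113, 0.698, -0.113, 0.698]
force: [-0.1, 0.0, -1.1]
grip_width: 0.026
```

Run:
```python
from h import *
d=grab('wrist','w6'); s=observe(); print(s['time'],s['eef_pos'])
```

```text
13.125 [0.61070606 0.1036111  0.25298412]
```

Call:
{"fn": "play_rows", "kwargs": {
  "moves": [
    [0,-0.03,0,0,0.015],
    [0,-0.05,0,0,0.015],
    [0,-0.06,0,0,0.015],
    [0,-0.04,0,0,0.015],
    [0,0,0,0,0.015],
    [0,0,0,0,0.015],
    [0,0,0,0,0.015]
  ]
}}

```text
time: 14.0
eef_pos: [0.6108, -0.0755, 0.2528]
ee_rot: [0.113, 0.698, -0.112, 0.698]
force: [-0.5, -0.0, -1.6]
grip_width: 0.026
```

```bash
cat > fit3.py <<'E'
from h import *
from scipy.optimize import least_squares
W=[load(f) for f in ('w5','w6','w7')]; t,s4=load('top0'),load('s4')
tp=lambda u,v:((u+.5)/6-.5+205,(v+.5)/6-.5+160); sp=lambda u,v:((u+.5)/5-.5+125,(v+.5)/5-.5+190)
def rings(d):
    im=d['image']; h=cv2.cvtColor(im,cv2.COLOR_RGB2HSV)
    red=(((h[...,0]<8)|(h[...,0]>172))&(h[...,1]>110)).astype(np.uint8); blk=(im.max(2)<85).astype(np.uint8)
    out={'r':[], 'k':[]}
    for n,m in(('r',red),('k',blk)):
        _,l,st,ce=cv2.connectedComponentsWithStats(m,connectivity=8)
        for i in range(1,len(st)):
            x,y,ww,hh,a=st[i]
            if 18<ww<45 and 15<hh<45 and .7<ww/hh<1.4 and a<.45*ww*hh and y<225 and abs(ce[i][0]-x-ww/2+.5)<2.5:
                pts=np.argwhere(l==i)[:,::-1].astype(np.float32)
                e=cv2.fitEllipse(cv2.convexHull(pts)); out[n].append(np.array(e[0]))
    return out
obs=[(1,t,tp(325,234),'p'),(1,t,tp(208,156),'k1'),(1,t,tp(176,254),'k2'),(2,s4,sp(678,35),'p'),(2,s4,sp(537,58),'k1'),(2,s4,sp(602,126),'k2')]
for d in W:
    r=rings(d); print({a:[x.round(1).tolist() for x in b] for a,b in r.items()})
    for kk,K in(('p','r'),('k1','k'),('k2','k')):
        gx={'p':[.55,-.028,.056],'k1':[.607,.056,.066],'k2':[.535,.079,.045]}[kk]; g=proj(d,gx)[0]
        c=[x for x in r[K] if np.linalg.norm(x-g)<30]
        if c: obs.append((0,d,min(c,key=lambda x:np.linalg.norm(x-g)),kk))
for px,c in zip([tp(112,30),tp(490,147),tp(405,425),tp(25,300)],[(.105,.145),(.105,-.145),(-.105,-.145),(-.105,.145)]): obs.append((1,t,px,c))
def pt(q,kind):
    x,y,yaw,th,_,h=q[:6]
    if isinstance(kind,tuple): L=[kind[0],kind[1],.012]
    else:
        a,b=(.092,-.05) if kind=='p' else q[6:8] if kind=='k1' else q[8:10]
        L=[-.085+a*np.cos(th)-h*np.sin(th),b,.03+a*np.sin(th)+h*np.cos(th)]
    return np.array([x,y,0])+R.from_euler('z',yaw).apply(L)
sig=[.5,.5,.5]
def pj(q,i,d,P):
    o,r=q[10+6*i:13+6*i],q[13+6*i:16+6*i]
    e=dict(d); C=R.from_quat(d['orientation']); e['orientation']=(C*R.from_rotvec(r)).as_quat(); e['origin']=np.array(d['origin'])+(C.apply(o) if i==0 else o)
    return proj(e,P)[0]
def res(q):
    r=[(pj(q,i,d,pt(q,kd))-px)/sig[i] for i,d,px,kd in obs]
    pr=q[10:].reshape(3,6)/np.r_[np.ones(3)*.002,np.ones(3)*.004]
    return np.r_[np.concatenate(r),q[4],q[5]/.003,pr.ravel()]
q0=np.r_[.564,.022,-.32,.3,0,0,.12,.05,.06,.05,np.zeros(18)]
best=least_squares(res,q0,loss='soft_l1'); q=best.x; n=len(obs)
if __name__=='__main__':
    print(q[:10].round(4),np.degrees(q[2:4])); print(q[10:].reshape(3,6).round(4)); print(res(q)[:2*n].reshape(-1,2).round(1).tolist())
    J=best.jac; print('sd',np.sqrt(np.diag(np.linalg.inv(J.T@J))).round(4)[:6]); print('spot',pt(q,'p'))
E
python3 - <<'E'
from h import *
d=grab('wrist','w7'); s=observe(); print(s['time'],s['eef_pos'])
E
python3 fit3.py
```

```text
14.05 [ 0.61079649 -0.07537112  0.2527143 ]
{'r': [[198.3, 106.7]], 'k': [[283.5, 63.1]]}
{'r': [[122.0, 152.0]], 'k': [[209.7, 109.2], [209.4, 176.9]]}
{'r': [[279.8, 97.7]], 'k': [[372.9, 52.9], [370.6, 124.3]]}
[ 0.5626  0.0204 -0.3203  0.2359 -0.      0.008   0.1192  0.0449  0.0459
  0.0461] [-18.35380993  13.51525087]
[[ 0.0001  0.0001 -0.0015 -0.0015  0.0001  0.0001]
 [-0.0002 -0.0001  0.0004 -0.0008 -0.0009  0.0005]
 [-0.0001  0.0002 -0.0002 -0.0011  0.     -0.0002]]
[[0.1, 0.1], [0.0, 0.3], [0.0, 0.4], [0.3, -0.0], [-0.1, -0.3], [-0.2, 0.4], [0.1, -0.0], [-5.0, 6.8], [0.1, -0.1], [-0.0, -0.0], [0.7, -0.5], [-0.1, 0.0], [0.1, 0.0], [0.3, -0.3], [-0.2, -1.0], [0.8, -0.1], [0.3, -0.3], [-1.6, 0.5]]
sd [0.0024 0.0023 0.0078 0.0234 1.     0.0034]
spot [ 0.54932834 -0.02788161  0.05927654]
```

```bash
python3 - <<'E'
s=open('fit3.py').read()
s=s.replace('<30]','<14]')
s=s.replace("def pt(q,kind):","""def band(d,lo=60,g=None):
    h=cv2.cvtColor(d['image'],cv2.COLOR_RGB2HSV); m=((abs(h[...,0].astype(int)-111)<9)&(h[...,1]>140)&(h[...,2]>60)).astype(np.uint8)
    _,l,st,ce=cv2.connectedComponentsWithStats(m)
    i=1+np.argmax(np.where((st[1:,2]>15)&(np.linalg.norm(ce[1:]-g,axis=1)<45),st[1:,4],0))
    c=cv2.findContours((l==i).astype(np.uint8),cv2.RETR_EXTERNAL,cv2.CHAIN_APPROX_NONE)[0]; c=cv2.convexHull(max(c,key=cv2.contourArea))
    for e in np.arange(1,12,.25):
        a=cv2.approxPolyDP(c,e,True)[:,0]
        if len(a)==4: break
    return a.astype(float),st[i]
for i,d in [(0,x) for x in W]+[(1,t),(2,s4)][:1]:
    G=[np.array([.58,.02,.03])+0]*0
    yw=-.325; C=np.array([.5635,.0205,0]); f=lambda a,b:C+R.from_euler('z',yw).apply([-.085+a*.965,b,.033+a*.26])
    pr=[proj(d,f(a,b))[0] for a,b in((.003,.08),(.003,.12),(.153,.12),(.153,.08))]
    a,stt=band(d,g=np.mean(pr,0)); print(stt,a.tolist(),np.round(pr).tolist())
    for j,p in enumerate(pr):
        c=min(a,key=lambda x:np.linalg.norm(x-p))
        if np.linalg.norm(c-p)<9: obs.append((i,d,c,'c%d'%j))
def pt(q,kind):""")
s=s.replace("        a,b=(.092","        if kind[0]=='c': j=int(kind[1]); a,b=[(q[28],q[30]),(q[28],q[31]),(q[29],q[31]),(q[29],q[30])][j]\n        else: a,b=(.092")
s=s.replace("q[10:].reshape(3,6)","q[10:28].reshape(3,6)").replace("q[5]/.003,","q[5]/.003,(q[29]-q[28]-.149)/.0015,").replace("np.zeros(18)]","np.zeros(18),.003,.153,.08,.12]").replace("print(q[10:28]","print(q[28:]);print(q[10:28]")
open('fit4.py','w').write(s)
E
python3 fit4.py
```

```text
{'r': [[198.3, 106.7]], 'k': [[283.5, 63.1]]}
{'r': [[122.0, 152.0]], 'k': [[209.7, 109.2], [209.4, 176.9]]}
{'r': [[279.8, 97.7]], 'k': [[372.9, 52.9], [370.6, 124.3]]}
[ 308   40   33  120 3631] [[340.0, 40.0], [337.0, 158.0], [308.0, 158.0], [311.0, 40.0]] [[310.0, 34.0], [344.0, 34.0], [343.0, 162.0], [309.0, 161.0]]
[ 240   80   34  123 3965] [[273.0, 81.0], [271.0, 202.0], [240.0, 202.0], [241.0, 80.0]] [[242.0, 73.0], [279.0, 73.0], [278.0, 210.0], [242.0, 210.0]]
[ 401   22   40  136 4618] [[406.0, 22.0], [440.0, 23.0], [433.0, 157.0], [401.0, 156.0]] [[404.0, 16.0], [442.0, 16.0], [440.0, 159.0], [402.0, 159.0]]
[205 111   2  15  30] [[206.0, 111.0], [205.0, 125.0]] [[224.0, 209.0], [215.0, 206.0], [225.0, 173.0], [234.0, 176.0]]
[ 0.5627  0.02   -0.3286  0.2136  0.      0.0093  0.1183  0.0454  0.0451
  0.0457] [-18.824675    12.23878432]
[0.01426915 0.15032088 0.0789981  0.11323939]
[[ 0.0001  0.0001 -0.0015 -0.0014  0.0004  0.002 ]
 [-0.0002 -0.0001  0.0003 -0.0009 -0.0011 -0.0017]
 [-0.0001  0.0002 -0.0002 -0.0015 -0.0001  0.0001]]
[[0.2, 0.0], [-0.1, 0.3], [0.0, 0.5], [0.3, -0.1], [-0.2, 0.1], [-0.1, 0.0], [0.2, -0.0], [-4.9, 6.7], [0.3, -0.6], [0.5, -0.5], [0.5, -0.9], [-0.4, 0.4], [-0.6, 0.5], [0.5, -0.2], [0.2, -1.4], [1.0, 0.3], [-0.1, -0.1], [-1.7, -0.0], [-1.2, -1.2], [0.2, -0.4], [-0.3, 0.8], [-0.3, 0.2], [-0.0, -0.0], [0.1, 8.1], [1.0, 1.0], [-0.6, 0.0], [0.7, -1.8], [0.1, -0.5]]
sd [0.0023 0.0023 0.004  0.0113 1.     0.0028]
spot [ 0.54929747 -0.02824754  0.05858994]
```

```bash
python3 - <<'E'
s=open('fit4.py').read()
s=s.replace("(q[29]-q[28]-.149)/.0015","(q[29]-q[28]-.138)/.004").replace("q[5]/.003","(q[5]-.006)/.006")
s=s.replace("def pt(q,kind):","obs=[o for o in obs if not (o[1] is W[0] and o[3] in('k1','k2'))]+[(0,W[0],((420.5)/1.5-.5,196.5/1.5-.5),'k1'),(0,W[0],(422.5/1.5-.5,101.5/1.5-.5),'k2')]\ndef pt(q,kind):",1)
s=s.replace("[(1,t),(2,s4)][:1]","[(2,s4)]")
open('fit5.py','w').write(s)
E
python3 fit5.py | tail -14
```

```text
{'r': [[279.8, 97.7]], 'k': [[372.9, 52.9], [370.6, 124.3]]}
[ 308   40   33  120 3631] [[340.0, 40.0], [337.0, 158.0], [308.0, 158.0], [311.0, 40.0]] [[310.0, 34.0], [344.0, 34.0], [343.0, 162.0], [309.0, 161.0]]
[ 240   80   34  123 3965] [[273.0, 81.0], [271.0, 202.0], [240.0, 202.0], [241.0, 80.0]] [[242.0, 73.0], [279.0, 73.0], [278.0, 210.0], [242.0, 210.0]]
[ 401   22   40  136 4618] [[406.0, 22.0], [440.0, 23.0], [433.0, 157.0], [401.0, 156.0]] [[404.0, 16.0], [442.0, 16.0], [440.0, 159.0], [402.0, 159.0]]
[211 199  30  30 254] [[240.0, 225.0], [232.0, 228.0], [211.0, 202.0], [216.0, 199.0]] [[243.0, 229.0], [232.0, 234.0], [206.0, 203.0], [217.0, 199.0]]
[ 0.5625  0.0203 -0.3292  0.2104  0.      0.0109  0.1183  0.0454  0.0455
  0.0455] [-18.86214727  12.05281847]
[0.01442651 0.15019877 0.07904347 0.11307699]
[[ 0.0003 -0.0003 -0.0005  0.      0.0006  0.0016]
 [-0.0002 -0.0001  0.0003 -0.001  -0.0009 -0.0019]
 [-0.0003 -0.     -0.0001 -0.0009 -0.0005  0.0015]]
[[0.1, 0.1], [-0.2, 0.3], [0.1, 0.4], [-0.1, -0.0], [-0.7, 0.1], [-0.7, -0.3], [0.1, 0.0], [0.2, -0.5], [0.4, -0.3], [0.1, -0.0], [-0.4, 0.2], [-0.5, 0.5], [0.2, 0.5], [0.3, -1.4], [1.0, 0.3], [-0.1, -0.1], [-1.7, -0.1], [-1.0, -1.0], [0.1, -0.2], [-0.5, 0.8], [-0.2, 0.2], [0.1, 0.2], [0.2, 8.1], [1.4, 1.0], [-0.5, 0.1], [0.5, -2.0], [0.3, -0.8], [3.1, -1.1], [0.4, 0.9], [-5.2, 0.6], [2.9, -0.2], [-0.1, -0.2], [-0.5, -0.7]]
sd [0.0023 0.0023 0.0037 0.0094 1.     0.0022]
spot [ 0.54890764 -0.02788352  0.05986761]
```

Call:
{"fn": "play_rows", "kwargs": {
  "moves": [
    [0,0.03,0,0,0.015],
    [-0.005,0.05,0,0,0.015],
    [-0.01,0.055,0,0,0.015],
    [-0.01,0.055,0,0,0.015],
    [-0.01,0.055,0,0,0.015],
    [-0.01,0.055,0,0,0.015],
    [-0.01,0.055,0,0,0.015],
    [0,0.04,-0.01,0,0.015],
    [0,0.017,-0.04,0,0.015],
    [0,0,-0.05,0,0.015]
  ]
}}

```text
time: 15.3
eef_pos: [0.5555, 0.339, 0.1524]
ee_rot: [0.112, 0.698, -0.111, 0.699]
force: [-0.4, 0.2, -1.9]
grip_width: 0.0259
```

Call:
{"fn": "play_rows", "kwargs": {
  "moves": [
    [0,0,-0.04,0,0.015],
    [0,0,0,0,0.015],
    [0,0,0,0,0.015],
    [0,0,0,0,0.015]
  ]
}}

```text
time: 15.8
eef_pos: [0.5567, 0.3369, 0.1151]
ee_rot: [0.114, 0.697, -0.112, 0.699]
force: [-0.7, 0.2, -1.4]
grip_width: 0.0261
```

Run:
```python
from h import *
s=observe(); print(s['time'],s['eef_pos'],s['force'],s['wrist_torque'])
d=grab('wrist','w8'); g=grab('side','s8')
u=np.array([.949,-.314,0]); z0=np.array([.529,.346,.016]); 
print('foot rel zero along u, across', (s['eef_pos']-z0)@u, (s['eef_pos']-z0)@[.314,.949,0])
out=np.zeros((400,800,3),np.uint8)
out[:,:400]=cv2.resize(cv2.imread('pics/s8.png')[210:290,150:230],(400,400),interpolation=cv2.INTER_CUBIC)
out[:,400:]=cv2.resize(cv2.imread('pics/w8.png')[100:300,155:355],(400,400),interpolation=cv2.INTER_CUBIC)
cv2.imwrite('pics/c8.png',out)
```

```text
15.8 [0.55669415 0.33693435 0.11509467] [-0.66506762  0.1613833  -1.447732  ] [-0.04071964 -0.00792407  0.01168475]
foot rel zero along u, across 0.029128362292104276 9.265669086811496e-05
```

View pics/c8.png

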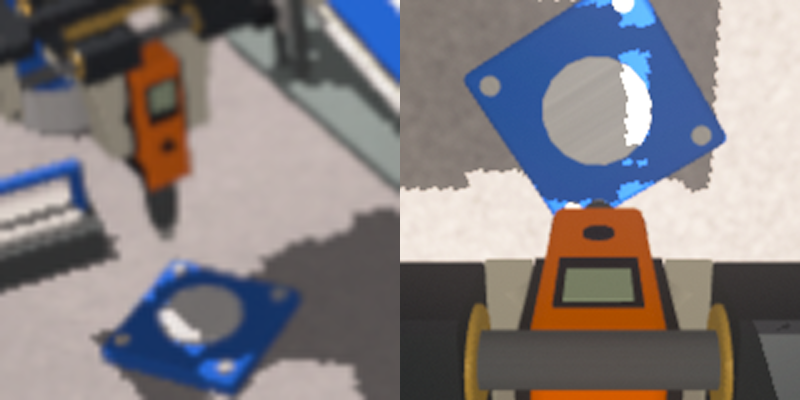

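Run:
```python
from h import *
w=load('w8'); print(atz(w,(253.3,154.8),.016), atz(load('s8'),(150+201/5-.4,210+314/5-.4),.016))
im=w['image'].astype(int)
def edge(d):
    im=d['image'].astype(int); o=(im[...,0]>100)&(im[...,0]-im[...,2]>60)&(im[...,1]<im[...,0]*.75)
    return {c:int(np.nonzero(o[150:260,c])[0].min()+150) for c in range(246,266,4) if o[150:260,c].any()}
for f in ('w3','w5','w6','w7','w8'): print(f,edge(load(f)))
```

```text
[0.5275628 0.3455205 0.016    ] [0.52815451 0.34588711 0.016     ]
w3 {246: 205, 250: 204, 254: 204, 258: 204, 262: 205}
w5 {246: 204, 250: 204, 254: 204, 258: 204, 262: 204}
w6 {246: 205, 250: 205, 254: 205, 258: 205, 262: 205}
w7 {246: 204, 250: 205, 254: 205, 258: 205, 262: 204}
w8 {246: 205, 250: 204, 254: 204, 258: 204, 262: 204}
```

Call:
{"fn": "play_rows", "kwargs": {
  "moves": [
    [0,0,-0.02,0,0.015],
    [0,0,-0.012,0,0.015],
    [0,0,-0.003,0,0.015],
    [0,0,0,0,0.015],
    [0,0,0,0,0.015]
  ],
  "newtons": 15
}}

```text
time: 16.52
eef_pos: [0.5559, 0.3359, 0.0783]
ee_rot: [0.113, 0.698, -0.113, 0.698]
force: [-0.4, -1.5, -0.7]
grip_width: 0.0258
```

Call:
{"fn": "play_rows", "kwargs": {
  "moves": [
    [0,0,0.0015,0,0.015],
    [0,0,0,0,0.015],
    [-0.0028,0.0009,0,0,0.015],
    [-0.0028,0.0009,0,0,0.015],
    [-0.0028,0.0009,0,0,0.015],
    [-0.0028,0.0009,0,0,0.015],
    [-0.0028,0.0009,0,0,0.015],
    [-0.0028,0.0009,0,0,0.015],
    [0,0,0,0,0.015],
    [0,0,0,0,0.015]
  ]
}}

```text
time: 17.77
eef_pos: [0.5387, 0.3414, 0.0791]
ee_rot: [0.113, 0.698, -0.113, 0.698]
force: [2.5, 0.9, -1.1]
grip_width: 0.026
```

```bash
cat > edge.py <<'E'
from h import *
def edge(d):
    im=d['image'].astype(int); o=(im[...,0]>100)&(im[...,0]-im[...,2]>60)&(im[...,1]<im[...,0]*.75)
    return {c:int(np.nonzero(o[150:290,c])[0].min()+150) for c in range(240,274,4) if o[150:290,c].any()}
def model(d,th,cam_in=None):
    s=observe(); M=R.from_quat(s['ee_rot']).as_matrix(); zt=-M[:,0]; y=M[:,1]; x=np.cross(y,zt)
    g=s['eef_pos']+zt*.019; gx=x*np.cos(th)+zt*np.sin(th); gz=-x*np.sin(th)+zt*np.cos(th)
    f=g-gz*.0857
    return proj(d,[f+gz*.045-gx*.017,f+gz*.12-gx*.017,f+gz*.045+gx*.017]).round(1).tolist(), f
if __name__=='__main__':
    import sys
    n=sys.argv[1]; d=grab('wrist',n); s=observe(); print(s['time'],s['eef_pos'],s['force'],s['wrist_torque']); print(edge(d))
    for a in (0,8,10,12,13,14,16): print(a,model(d,np.radians(a)))
E
python3 edge.py w9
```

```text
17.825 [0.53870023 0.34139953 0.07906825] [ 1.38664415  0.18581963 -1.78782194] [ 0.0710505  -0.74807555  0.0272217 ]
{240: 215, 244: 215, 248: 215, 252: 215, 256: 215, 260: 215, 264: 215, 268: 215, 272: 216}
0 ([[255.2, 200.5], [255.7, 263.8], [255.1, 253.3]], array([0.53868059, 0.34140845, 0.01236825]))
8 ([[255.1, 208.8], [255.7, 248.9], [255.1, 263.6]], array([0.55000155, 0.3376536 , 0.01319844]))
10 ([[255.1, 211.0], [255.7, 245.2], [255.1, 266.2]], array([0.55280598, 0.33672343, 0.01366544]))
12 ([[255.1, 213.2], [255.7, 241.6], [255.1, 268.8]], array([0.55559323, 0.33579897, 0.01423527]))
13 ([[255.1, 214.3], [255.7, 239.8], [255.1, 270.1]], array([0.55697935, 0.33533922, 0.01455854]))
14 ([[255.1, 215.4], [255.7, 238.1], [255.1, 271.4]], array([0.55835991, 0.33488132, 0.01490724]))
16 ([[255.1, 217.7], [255.7, 234.6], [255.1, 274.0]], array([0.56110264, 0.33397161, 0.01568053]))
```

Call:
{"fn": "play_rows", "kwargs": {
  "moves": [
    [-0.0022,0.0007,0,0,0.015],
    [-0.0024,0.0008,0,0,0.015],
    [0,0,0,0,0.015],
    [0,0,0,0,0.015],
    [0.001,0,0.02,0,0.015],
    [0,0,0.05,0,0.015],
    [0,0,0.05,0,0.015],
    [0,0,0,0,0.015],
    [0,0,0,0,0.015]
  ],
  "newtons": 15
}}

```text
time: 18.95
eef_pos: [0.5343, 0.3425, 0.1986]
ee_rot: [0.113, 0.699, -0.113, 0.698]
force: [0.1, -1.0, -3.2]
grip_width: 0.0259
```

```bash
python3 edge.py w10
python3 - <<'E'
from h import *
d=load('w10'); d5=load('w8')
# sub-pixel edge: column-mean gradient of R-B
for n,d in (('w8',d5),('w9',load('w9')),('w10',d)):
    im=d['image'].astype(float); p=(im[185:235,246:264,0]-im[185:235,246:264,2]).mean(1); 
    hi=p.max(); i=np.argmax(p>hi*.5); print(n,185+i-1+(hi*.5-p[i-1])/(p[i]-p[i-1]), hi)
E
```

```text
19.0 [0.53420766 0.34219643 0.1978288 ] [-0.27985891  0.17940109 -1.30688171] [-0.06719403  0.01421668  0.0271152 ]
{240: 220, 244: 220, 248: 220, 252: 220, 256: 220, 260: 220, 264: 220, 268: 220, 272: 220}
0 ([[254.6, 200.0], [255.2, 262.8], [254.6, 252.7]], array([0.53405819, 0.3421168 , 0.13112902]))
8 ([[254.6, 208.3], [255.2, 247.9], [254.6, 262.9]], array([0.54537996, 0.3383607 , 0.13194216]))
10 ([[254.6, 210.5], [255.2, 244.3], [254.6, 265.5]], array([0.54818511, 0.33743058, 0.13240493]))
12 ([[254.6, 212.7], [255.2, 240.7], [254.6, 268.1]], array([0.55097328, 0.33650629, 0.13297056]))
13 ([[254.6, 213.8], [255.1, 239.0], [254.6, 269.4]], array([0.55235993, 0.33604668, 0.13329174]))
14 ([[254.6, 214.9], [255.1, 237.2], [254.6, 270.7]], array([0.55374107, 0.33558896, 0.13363836]))
16 ([[254.6, 217.2], [255.1, 233.8], [254.6, 273.3]], array([0.55648512, 0.3346797 , 0.13440752]))
w8 203.74291497975707 150.05555555555554
w9 214.84453302961276 141.72222222222223
w10 218.57328605200945 103.83333333333333
```

Call:
{"fn": "play_rows", "kwargs": {
  "moves": [
    [0,-0.03,0.02,0,0.015],
    [0,-0.05,0.01,0,0.015],
    [0,-0.055,0,0,0.015],
    [0,-0.055,0,0,0.015],
    [-0.003,-0.055,0,0,0.015],
    [-0.003,-0.055,0,0,0.015],
    [-0.003,-0.04,-0.01,-0.5,0.015],
    [0,-0.022,-0.03,0,0.015],
    [0,0,-0.013,0,0.015],
    [0,0,0,0,0.015]
  ],
  "newtons": 35
}}

```text
time: 20.25
eef_pos: [0.5253, -0.0193, 0.1745]
ee_rot: [0.115, 0.699, -0.116, 0.696]
force: [0.2, -0.2, -0.4]
grip_width: 0.0259
```

```bash
python3 edge.py w11 | head -2
python3 - <<'E'
from h import *
g=grab('side','s11'); t=grab('top','t11'); s=observe(); print(s['eef_pos'],np.degrees(np.arctan2(-R.from_quat(s['ee_rot']).as_matrix()[0,1],R.from_quat(s['ee_rot']).as_matrix()[1,1])))
f=s['eef_pos']+[.0197,-.0065,-.0642]; p=proj(g,[f,[.549,-.028,.059]]); print(f,p)
x,y=int(p[0,0]-45),int(p[0,1]-45)
print(x,y); cv2.imwrite('pics/s11b.png',cv2.resize(cv2.imread('pics/s11.png')[y:y+75,x:x+100],(800,600),interpolation=cv2.INTER_CUBIC))
for th in (10,13,16):
    a=np.radians(th); u=np.array([.947,-.32,0]); n=-u*np.sin(a)+[0,0,np.cos(a)]; gp=s['eef_pos']+[0,0,.019]
    print(th,((proj(g,[gp-n*.0857,gp-n*.0757,gp-n*.0407,gp+n*.034])-[x,y])*8).round().tolist())
E
```

```text
20.3 [ 0.52615842 -0.0188763   0.17562212] [ 0.78795164  0.43488093 -0.65465158] [-0.02471413 -0.1136176   0.01306926]
{240: 204, 244: 200, 248: 198, 252: 197, 256: 197, 260: 197, 264: 199, 268: 202, 272: 209}
[ 0.52685095 -0.0184287   0.17667168] -18.778316200426335
[ 0.54655095 -0.0249287   0.11247168] [[260.32130184 183.48363716]
 [260.41826111 197.20403779]]
215 138
10 [[372.0, 372.0], [374.0, 352.0], [383.0, 280.0], [402.0, 119.0]]
13 [[365.0, 366.0], [368.0, 346.0], [379.0, 277.0], [405.0, 122.0]]
16 [[358.0, 359.0], [362.0, 341.0], [376.0, 274.0], [408.0, 124.0]]
```

View pics/s11b.png

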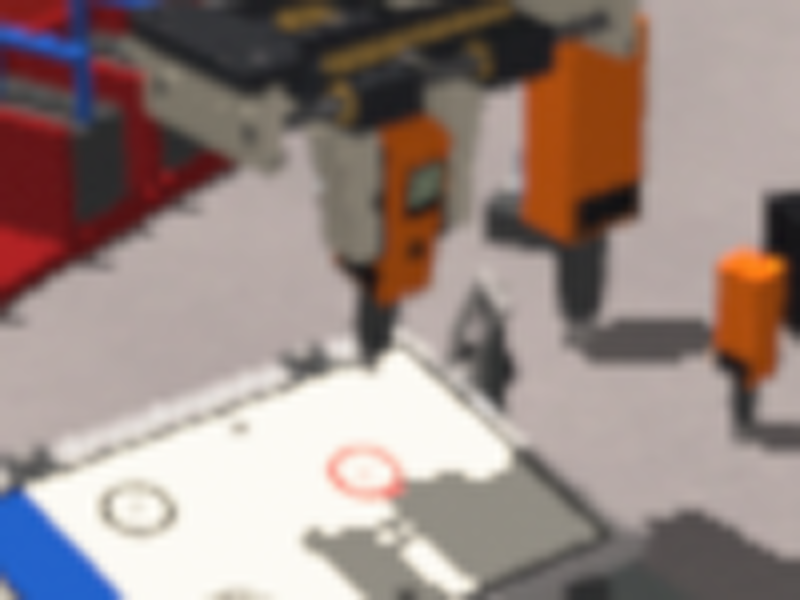

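Call:
{"fn": "play_rows", "kwargs": {
  "moves": [
    [0,0,0,0,0.015],
    [0.001,-0.001,-0.02,0,0.015],
    [0.001,-0.001,-0.02,0,0.015],
    [0,0,0,0,0.015],
    [0,0,0,0,0.015],
    [0,0,0,0,0.015],
    [0,0,0,0,0.015]
  ]
}}

```text
time: 21.28
eef_pos: [0.5286, -0.0211, 0.1368]
ee_rot: [0.116, 0.697, -0.116, 0.698]
force: [-0.7, 0.1, -0.9]
grip_width: 0.026
```

Run:
```python
from h import *
F=[]
for i in range(4):
    g=grab('side','s12'); s=observe(); F.append(np.r_[s['force'],s['wrist_torque']])
print(s['time'],s['eef_pos'],np.mean(F,0).round(3))
d=grab('wrist','w12'); im=d['image'].astype(float)
for c in (246,250,254,258,262): print(im[212:226,c].astype(int).tolist())
```

```text
21.475 [ 0.52836653 -0.02124108  0.13629688] [ 0.078  0.044 -1.431 -0.063 -0.037 -0.025]
[[134, 30, 23], [135, 32, 27], [137, 84, 75], [135, 121, 107], [136, 131, 117], [136, 131, 117], [131, 120, 103], [113, 85, 65], [99, 50, 20], [98, 49, 20], [98, 49, 22], [87, 47, 24], [74, 42, 24], [75, 44, 26]]
[[134, 93, 83], [133, 125, 112], [136, 132, 117], [134, 131, 116], [136, 131, 118], [135, 131, 117], [132, 121, 104], [113, 84, 63], [99, 51, 21], [98, 50, 20], [78, 44, 23], [46, 37, 29], [38, 34, 30], [36, 33, 28]]
[[136, 131, 117], [135, 131, 117], [135, 132, 118], [135, 132, 118], [135, 131, 118], [135, 131, 116], [131, 121, 104], [113, 85, 65], [99, 51, 22], [99, 50, 22], [76, 44, 28], [37, 35, 30], [37, 35, 30], [39, 36, 32]]
[[135, 132, 118], [136, 133, 118], [136, 131, 117], [136, 132, 118], [136, 132, 118], [135, 131, 116], [164, 157, 135], [148, 129, 106], [99, 51, 22], [99, 52, 22], [77, 44, 25], [43, 37, 31], [37, 36, 30], [36, 36, 30]]
[[136, 92, 81], [136, 125, 112], [136, 132, 119], [136, 132, 118], [135, 131, 117], [211, 216, 192], [228, 229, 206], [167, 153, 128], [100, 52, 23], [99, 52, 23], [99, 52, 23], [92, 49, 23], [86, 47, 23], [87, 49, 26]]
```

```bash
sed -e "s/'w5','w6','w7'/'w5','w6','w7','w11','w12'/" -e "s/<14\]/<25]/" -e "s/for x in W\]/for x in W[:3]]/" -e "s/18<ww<45 and 15<hh<45/18<ww<75 and 15<hh<75/" fit5.py > fit6.py; python3 fit6.py; sed -e "s/\[(0,x) for x in W\[:3\]\]+\[(2,s4)\]/[]/" fit6.py > fit7.py; echo; python3 fit7.py | tail -6
```

```text
{'r': [[198.3, 106.7]], 'k': [[283.5, 63.1]]}
{'r': [[122.0, 152.0]], 'k': [[209.7, 109.2], [209.4, 176.9]]}
{'r': [[279.8, 97.7]], 'k': [[372.9, 52.9], [370.6, 124.3]]}
{'r': [], 'k': [[362.9, 161.3]]}
{'r': [], 'k': [[380.1, 165.6]]}
[ 308   40   33  120 3631] [[340.0, 40.0], [337.0, 158.0], [308.0, 158.0], [311.0, 40.0]] [[310.0, 34.0], [344.0, 34.0], [343.0, 162.0], [309.0, 161.0]]
[ 240   80   34  123 3965] [[273.0, 81.0], [271.0, 202.0], [240.0, 202.0], [241.0, 80.0]] [[242.0, 73.0], [279.0, 73.0], [278.0, 210.0], [242.0, 210.0]]
[ 401   22   40  136 4618] [[406.0, 22.0], [440.0, 23.0], [433.0, 157.0], [401.0, 156.0]] [[404.0, 16.0], [442.0, 16.0], [440.0, 159.0], [402.0, 159.0]]
[211 199  30  30 254] [[240.0, 225.0], [232.0, 228.0], [211.0, 202.0], [216.0, 199.0]] [[243.0, 229.0], [232.0, 234.0], [206.0, 203.0], [217.0, 199.0]]
[ 0.5622  0.0207 -0.3295  0.2094  0.      0.0109  0.1183  0.0454  0.0454
  0.0455] [-18.87726414  12.00050556]
[0.0143953  0.15020359 0.07904394 0.113126  ]
[[ 0.0003 -0.0004 -0.0005  0.0013  0.0001  0.0012]
 [-0.0002 -0.0001  0.0003 -0.0011 -0.0007 -0.
[... 792 characters left out ...]

 [-0.0001  0.0001 -0.0001 -0.0008 -0.0003 -0.0002]]
[[0.1, 0.1], [-0.0, 0.3], [0.1, 0.3], [0.3, 0.0], [-0.1, -0.2], [-0.2, 0.2], [0.1, 0.1], [0.1, -0.1], [0.1, 0.1], [0.4, 0.1], [-0.1, -0.0], [0.0, 0.1], [0.0, 0.2], [0.1, 0.1], [-0.0, 0.1], [-0.2, -1.0], [0.8, -0.1], [0.3, -0.3], [-1.6, 0.5], [-0.2, -0.2], [-0.5, -0.7]]Traceback (most recent call last):
  File "fit7.py", line 64, in <module>
    J=best.jac; print('sd',np.sqrt(np.diag(np.linalg.inv(J.T@J))).round(4)[:6]); print('spot',pt(q,'p'))
                                           ~~~~~~~~~~~~~^^^^^^^
    ainv = _umath_linalg.inv(a, signature=signature)
    raise LinAlgError("Singular matrix")
numpy.linalg.LinAlgError: Singular matrix
```

Call:
{"fn": "play_rows", "kwargs": {
  "moves": [
    [0,0,-0.006,0,0.015],
    [0,0,-0.003,0,0.015],
    [0,0,0,0,0.015],
    [0,0,0,0,0.015],
    [0,0,0,0,0.015]
  ]
}}

```text
time: 22.15
eef_pos: [0.5284, -0.0212, 0.1272]
ee_rot: [0.116, 0.698, -0.116, 0.698]
force: [0.0, 0.3, -2.4]
grip_width: 0.0257
```

Call:
{"fn": "play_rows", "kwargs": {
  "moves": [
    [0.0004,-0.0001,-0.002,0,0.015],
    [0,0,0,0,0.015],
    [0,0,0,0,0.015],
    [0,0,0,0,0.015]
  ]
}}

```text
time: 22.65
eef_pos: [0.5287, -0.0214, 0.1251]
ee_rot: [0.116, 0.698, -0.116, 0.698]
force: [0.1, -0.4, -1.7]
grip_width: 0.0258
```

Call:
{"fn": "play_rows", "kwargs": {
  "moves": [
    [0.0004,-0.0001,-0.002,0,0.015],
    [0,0,0,0,0.015],
    [0,0,0,0,0.015],
    [0,0,0,0,0.015]
  ]
}}

```text
time: 23.15
eef_pos: [0.5291, -0.0215, 0.1232]
ee_rot: [0.116, 0.698, -0.116, 0.698]
force: [-1.0, 0.2, 0.2]
grip_width: 0.0257
```

```bash
cat > f.py <<'E'
from h import *
import sys
F=[]
for i in range(int(sys.argv[1])):
    g=grab('side','sf'); s=observe(); F.append(np.r_[s['force'],s['wrist_torque']])
print(s['time'],s['eef_pos'],np.mean(F,0).round(3),np.std(F,0).round(2))
E
python3 f.py 8
```

```text
23.55 [ 0.52906703 -0.02144741  0.1231316 ] [-0.537  0.174  0.228 -0.107  0.335  0.006] [0.42 0.32 0.5  0.04 0.03 0.02]
```

Call:
{"fn": "play_rows", "kwargs": {
  "moves": [
    [0.0003,-0.0001,-0.0012,0,0.015],
    [0.0002,-0.0001,-0.0011,0,0.015],
    [0,0,0,0,0.015],
    [0,0,0,0,0.015],
    [0,0,0,0,0.015],
    [0,0,0,0,0.015]
  ]
}}

```text
time: 24.3
eef_pos: [0.5296, -0.0216, 0.1208]
ee_rot: [0.116, 0.698, -0.116, 0.698]
force: [-2.0, 1.0, 1.5]
grip_width: 0.0258
```

```bash
python3 f.py 20
python3 - <<'E'
from h import *
w=grab('wrist','w13'); s=observe(); g=load('sf')
for f in ('w12','w13'):
    im=load(f)['image'].astype(int); print(f,im[216:223,254].tolist())
p=proj(g,[.5487,-.0277,.059])[0]; x,y=int(p[0]-40),int(p[1]-40); print((p-[x,y])*8)
cv2.imwrite('pics/sfb.png',cv2.resize(cv2.imread('pics/sf.png')[y:y+60,x:x+80],(640,480),interpolation=cv2.INTER_CUBIC))
E
```

```text
25.3 [ 0.52955568 -0.02166768  0.12081451] [-1.829  0.296  1.423  0.08   0.762 -0.013] [0.57 0.58 0.47 0.04 0.03 0.03]
w12 [[135, 131, 118], [135, 131, 116], [131, 121, 104], [113, 85, 65], [99, 51, 22], [99, 50, 22], [76, 44, 28]]
w13 [[137, 61, 54], [136, 110, 98], [127, 112, 94], [109, 71, 46], [97, 48, 14], [99, 48, 19], [72, 39, 21]]
[323.5487116  322.13893476]
```

View pics/sfb.png

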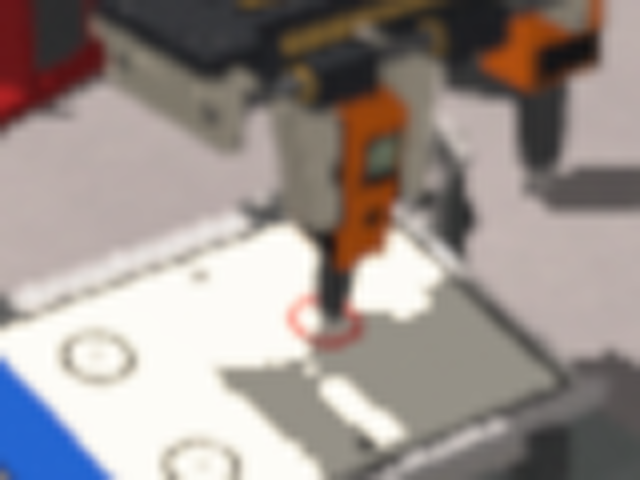

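Call:
{"fn": "play_rows", "kwargs": {
  "moves": [
    [0,0,0,0,0.015],
    [0,0,0,0,0.015],
    [0,0,0,0,0.015],
    [0,0,0,0,0.015],
    [0,0,0,0,0.015],
    [0,0,0,0,0.015],
    [0,0,0,0,0.015],
    [0,0,0,0,0.015]
  ]
}}

```text
time: 26.35
eef_pos: [0.5296, -0.0216, 0.1208]
ee_rot: [0.116, 0.698, -0.116, 0.698]
force: [-1.9, 0.0, 1.7]
grip_width: 0.0258
```

```bash
python3 f.py 6; python3 -c "
from bench import *
print(job_done())"
```

```text
26.65 [ 0.52957922 -0.02167756  0.12082125] [-1.874  0.469  1.571  0.069  0.89  -0.006] [0.36 0.81 0.71 0.02 0.03 0.02]
the job is handed in; nothing more can be done
None
```

I carried out both steps and handed the job in at 26.7 s. The gauge is held still in the gripper, with its foot inside the red ring on the plate.

- **Zero check:** The foot stood upright on the aluminium disc for over 1.7 s, with the probe in by about 2.5–3 mm. There was also about 2 N of sideways force at the foot.
- **Getting the tilt:** The tool can only turn about the vertical, so it could not be tilted to match the plate. After the zero check I pressed the probe's side gently against the rim of the fixed disc, which pivoted the gauge in the gripper pads. My grip was 15 N for this and 35 N afterwards.
- **Plate:** The last side picture shows the foot inside the ring, about 1–2 mm off centre. The force along the plate's normal is about 3.2 N, so the probe is in by about 4–4.4 mm of its 8 mm. The arm's position did not change over the final second.

**What disagreed or is uncertain:**
- **Slope:** Fits to the ring positions gave a plate slope of about 13°. A fit that also used the blue band's edges gave 12°, which is below the stated range for the stand, so I went with 13°.
- **Squareness:** The gauge's own tilt measured about 14° from the wrist camera and about 13.5° from the distance I pushed it. It should be square to the plate within about 1–2°.
- **Side load:** About 1.2 N of sideways friction remains at the foot on the plate.

I did not take a final picture to check that the other objects and the stand stayed put. The planned paths cleared them, and I saw no sign of contact in the forces.

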